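# Find the tin with the loose thrust ball

## Robot

A 7-joint arm with a two-finger parallel gripper is mounted at the origin on the work surface. World frame = base frame: x ahead of the robot, y to its left, z up, the work surface at z = 0. Lengths are in m, angles in rad, forces in N, time in s.
With the tool pointing down it reaches from about 0.4 to 0.85 m from the base axis. Payload 10.4 kg.
Tool frame: the origin (TCP) lies between the finger pads; the fingertips stand 8 mm ahead of it and the grasp point (between the pads) lies 11 mm behind it; z points along the fingers, x is the direction in which the jaws open and shut, and the axes are right-handed (so a half turn about z gives the same grasp; the last joint's range is limited). The gripper opens to 87 mm and grips with 3 to 60 N. Pads are 19 mm wide; open, the fingers measure 117 mm over their backs; the gripper's body (75 mm by 190 mm) begins 51 mm behind the grasp point.
Start: joints at [-0.023, 0.332, -0.065, 1.46, 0.022, 1.35, -0.088], TCP at [0.625, 0, 0.231] pointing down, gripper open.
Joint ranges: [-2.6, 2.6], [-0.5, 2.12], [-1.47, 1.34], [0.16, 2.42], [-1.27, 4.41], [0.06, 2.06], [-2.6, 2.6]. Speed limits (rad/s): [2.22, 2.22, 2.79, 2.79, 3.14, 3.14, 3.14].

## Interface

Orientations are given as a unit quaternion [x, y, z, w].
In Python, from bench import r, viewer gives the robot as it stands.
- The arm moves only by the tool apply_moves, never from a script. Its argument "increments" is a list of rows, each an object with "grip": the closure in counts, from 0 (fully open) to 255 (shut); "xyz": the shift along the tool's x, y, z in mm, a list of three; "rotation": the turn, a rotation vector about the tool's x, y, z in degrees, a list of three. A call has 1 to 5 rows; each row is the pose to reach, as a shift and turn from the pose measured when the call began, along the tool's axes at that moment; what a row does not reach only later rows make up. A row lasts 1/8 s, in which the tool goes at most 62.5 mm and 10.7 degrees, less where a joint would pass 70% of its speed; a pose out of reach is approached as far as the arm can. A call with a gripper value outside its range is refused whole. The fingers move at their own pace and stop on an object; "squeeze" is the grip in N (left out, the last holds). Time passes only in rows, so rows that repeat a pose let the fingers close. It gives the time, the measured TCP pose, the force and the opening at its end, in the units of the state.
- r.read_state(): the state, without advancing time (a new reading comes with each control period).
- viewer.camera(name): name is "scene" or "side" or "wrist"; returns a dict with "img" (400x640x3 uint8, blue, green, red), "range_z" (400x640 float32, m along the optical axis (not along the pixel's ray), 0 where there is no reading), "vertical_fov" (degrees; the focal length in pixels is half the picture's height over the tangent of half this angle, whatever the lens; pixels are square), "cx", "cy" (the principal point, pixels), "D" ([k1, k2, p1, p2, k3] as OpenCV has them; the pictures are not rectified), "rvec" (rotation vector, rad) and "tvec" (3), from world to camera coordinates, as OpenCV has them. Camera axes: x right, y down, z forward; pixel columns grow to the right and rows downward; lengths in m; the calibration is good to about 2 mm. A picture is of the moment at which its call begins.
- r.close_job(): hands the job in, once; it reports no verdict.
The state is a dict: "time": time; "joint_positions": joint angles; "joint_vel": joint speeds; "joint_torque": joint torques, N m; "ee_pos": TCP position; "eef_rot": TCP orientation; "ft_force": force on the tool from outside, world axes, zero at the start; "torque": the same for the moment, N m; "width": finger opening in m.
Only numpy, scipy, OpenCV 4.12 (cv2) and the standard library are available. Lean on these libraries where they do the work, as an engineer would, in place of code of your own. Each camera call takes 0.05 s, during which the arm holds its last target.

## Task

Each of the four closed tins in the row holds a spare steel thrust ball for the nipping press, packed tight, but one was put away without its packing, so that its ball rolls about inside. Shaking the tins, or rocking them end to end, tells which: stand that tin lid up on the floor of the wooden tray for repacking, and leave the other three standing lid up where they were in the row. The lids only slip on, so do not turn any tin on its side, and leave the ink can, the hand roller and the spanner alone.

Things in the scene. Friction and masses are not known exactly. Their poses are not given: they have to be found in the camera images.
- tin_1_center (a point): One of 4 look-alike closed tins in the row: rigid steel, 130 (its x) x 56 (its y) x 48 mm tall, lid up, 0.38-0.50 kg. Point: its centre, 24 mm up; long axis within 7 deg of world x. Inside, out of sight, a 36 mm steel ball, 0.19 kg: in three tins packed tight at the middle; in one (any of the four) bare: it rolls 43 mm either way from the middle along x (6 along y) when tilted or shaken. Grip firmly, 40 N.
- tin_2_center (a point): One of 4 look-alike closed tins in the row: rigid steel, 130 (its x) x 56 (its y) x 48 mm tall, lid up, 0.38-0.50 kg. Point: its centre, 24 mm up; long axis within 7 deg of world x. Inside, out of sight, a 36 mm steel ball, 0.19 kg: in three tins packed tight at the middle; in one (any of the four) bare: it rolls 43 mm either way from the middle along x (6 along y) when tilted or shaken. Grip firmly, 40 N.
- tin_3_center (a point): One of 4 look-alike closed tins in the row: rigid steel, 130 (its x) x 56 (its y) x 48 mm tall, lid up, 0.38-0.50 kg. Point: its centre, 24 mm up; long axis within 7 deg of world x. Inside, out of sight, a 36 mm steel ball, 0.19 kg: in three tins packed tight at the middle; in one (any of the four) bare: it rolls 43 mm either way from the middle along x (6 along y) when tilted or shaken. Grip firmly, 40 N.
- tin_4_center (a point): One of 4 look-alike closed tins in the row: rigid steel, 130 (its x) x 56 (its y) x 48 mm tall, lid up, 0.38-0.50 kg. Point: its centre, 24 mm up; long axis within 7 deg of world x. Inside, out of sight, a 36 mm steel ball, 0.19 kg: in three tins packed tight at the middle; in one (any of the four) bare: it rolls 43 mm either way from the middle along x (6 along y) when tilted or shaken. Grip firmly, 40 N.
- tray: The shallow open wooden tray on the bench beyond the row of tins, 175 (its x) x 230 (its y) x 30 mm tall outside, walls and floor 7 mm thick, empty and fixed to the bench. Origin at the centre of its underside; z up.
- ink_can: Bystander: closed ink can, 72 mm across, 85 mm tall, standing on the bench. Origin at the centre of its underside.
- brayer: Bystander: hand ink roller lying on the bench, about 190 mm long and 125 mm wide, up to 42 mm high, roller at its +x end. Origin on the bench near the middle of its length.
- spanner: Bystander: steel spanner 170 mm long lying flat on the bench. Origin at the middle of its length.
- mat: Thin black rubber bench mat under the row of tins, 200 (its x) x 600 (its y) x 3 mm, fixed; the tins stand on it square to it, about 150 mm apart along its y. Origin at the centre of its underside.
There are look-alikes about, which are no part of the job. What is shaped like the part that bears tin_3_center but green or purple is not meant. What is shaped like the part that bears tin_2_center but purple is not meant.

How it is judged:
At the end, for the whole second after the job is handed in: The tin with the loose ball stands lid up on the floor inside the tray, anywhere between its walls; the other three tins stand lid up (all within 6 degrees) within 40 mm of where they began; the can, hand roller and spanner are within 30 mm of where they began (x of ball_center in the frame of tray between -0.08 and 0.08 m and y of ball_center in the frame of tray between -0.108 and 0.108 m and angle between each of tin_1_center, tin_2_center, tin_3_center, tin_4_center's own z axis and vertical below 0.1 rad and (distance of tin_1_center from where it was at the start of the episode below 0.04 m or (distance between ball_center and tin_1_center below 0.048 m and z of tin_1_center in the frame of tray below 0.036 m)) and (distance of tin_2_center from where it was at the start of the episode below 0.04 m or (distance between ball_center and tin_2_center below 0.048 m and z of tin_2_center in the frame of tray below 0.036 m)) and (distance of tin_3_center from where it was at the start of the episode below 0.04 m or (distance between ball_center and tin_3_center below 0.048 m and z of tin_3_center in the frame of tray below 0.036 m)) and (distance of tin_4_center from where it was at the start of the episode below 0.04 m or (distance between ball_center and tin_4_center below 0.048 m and z of tin_4_center in the frame of tray below 0.036 m)) and distance of each of ink_can, brayer, spanner from where it was at the start of the episode below 0.03 m); the robot touches nothing.
It fails at once if a tin is turned on its side (tipped past 75 degrees) (angle between any of tin_1_center, tin_2_center, tin_3_center, tin_4_center's own z axis and vertical above 1.31 rad).
It fails at once if the ink can, the hand roller or the spanner is shoved away (distance of any of ink_can, brayer, spanner from where it was at the start of the episode above 0.03 m).
It also fails if it takes over 72 s, if anything falls off the work surface, if the arm or the gripper's body presses on something with over 40 N, if the wrist force passes 120 N, or if a joint passes its speed limit or range.

## Working session

There is one attempt and no reset: what is moved stays moved. The work goes in short steps, Python scripts to look and compute and a tool call to move; the robot and the scene stay as the last step left them, time stands still between calls to the robot, and variables do not carry over. Pictures are saved under pics/ and viewed, and the job is handed in when it is done.

Besides the shell and the picture viewer there is one more tool, called after "Request:" by a JSON object that holds its "method" and its "body", one argument or row to a line. apply_moves: Moves the arm, as the interface text tells. Its arguments: {"type":"object","properties":{"increments":{"type":"array","items":{"type":"object","properties":{"grip":{"type":"number"},"xyz":{"type":"array","items":{"type":"number"}},"rotation":{"type":"array","items":{"type":"number"}}}}},"squeeze":{"type":"number"}},"required":["increments"]}

```bash
mkdir -p pics; ls; cat > h.py <<'E'
import numpy as np,cv2
from bench import r,viewer
def K(c):
    f=200/np.tan(np.radians(c["vertical_fov"])/2)
    return np.array([[f,0,c["cx"]],[0,f,c["cy"]],[0,0,1.]])
def world(c,uv,z):
    uv=np.array(uv,float).reshape(-1,1,2)
    n=cv2.undistortPoints(uv,K(c),np.array(c["D"],float)).reshape(-1,2)
    R=cv2.Rodrigues(np.array(c["rvec"],float))[0];t=np.array(c["tvec"],float).reshape(3)
    o=-R.T@t; d=np.c_[n,np.ones(len(n))]@R
    return o+d*((z-o[2])/d[:,2])[:,None]
def cloud(c):
    h,w=c["range_z"].shape
    u,v=np.meshgrid(np.arange(w),np.arange(h))
    n=cv2.undistortPoints(np.stack([u,v],-1).reshape(-1,1,2).astype(float),K(c),np.array(c["D"],float)).reshape(-1,2)
    Z=c["range_z"].reshape(-1,1)
    R=cv2.Rodrigues(np.array(c["rvec"],float))[0];t=np.array(c["tvec"],float).reshape(3)
    return ((np.c_[n,np.ones(len(n))]*Z-t)@R).reshape(h,w,3)
E
python3 - <<'E'
from h import *
import pickle
for n in ["scene","side","wrist"]:
    c=viewer.camera(n); cv2.imwrite(f"pics/{n}0.png",c["img"]); pickle.dump(c,open(f"{n}0.pkl","wb"))
    print(n,c["vertical_fov"],c["D"],c["rvec"],c["tvec"])
print(r.read_state())
E
```

```text
pics
scene 53.28051625189727 [-0.10227318  0.          0.          0.          0.        ] [ 1.18156653  2.50584246 -0.79076394] [ 0.27394981 -0.30117619  1.3867302 ]
side 49.852834530441115 [-0.1115627  0.         0.         0.         0.       ] [ 0.51629625 -2.68813454  1.17976915] [0.46407448 0.13257615 1.1735061 ]
wrist 69.91959300659705 [-0.01847681  0.          0.          0.          0.        ] [-2.88781530e+00 -2.63673290e-04  2.43205559e-03] [-0.62423222 -0.03110463  0.39109593]
{'time': 0.15, 'joint_positions': array([-0.02258702,  0.33269988, -0.06476213,  1.46073502,  0.02161423,
        1.34991818, -0.08849635]), 'joint_vel': array([ 0.0001572 , -0.0015074 , -0.00021316, -0.00217882, -0.00173261,
        0.00077736,  0.00164708]), 'joint_torque': array([ 1.82067095e-03, -6.23630190e+01,  2.54254905e-02, -3.90143681e+01,
       -6.11935230e-02,  3.71907104e-02, -1.53469024e-06]), 'ee_pos': array([6.24713750e-01, 2.41073172e-05, 2.29960007e-01]), 'eef_rot': array([ 9.99999858e-01,  3.45833791e-05, -5.31673877e-04,  2.01612266e-05]), 'ft_force': array([-0.25587185,  0.48778615,  0.20665464]), 'torque': array([-0.03204072,  0.02966239, -0.02761919]), 'width': 0.08668669550162587}
```

View pics/scene0.png

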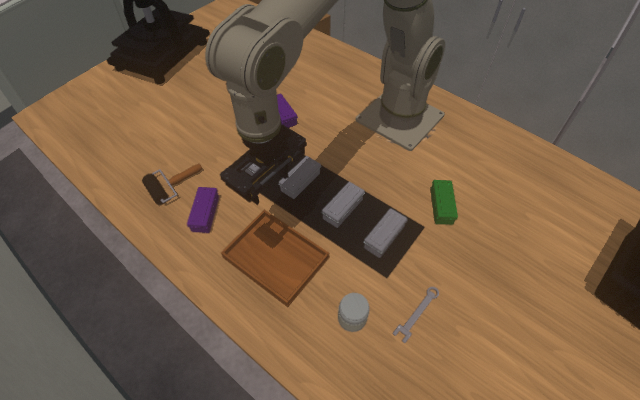

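View pics/side0.png

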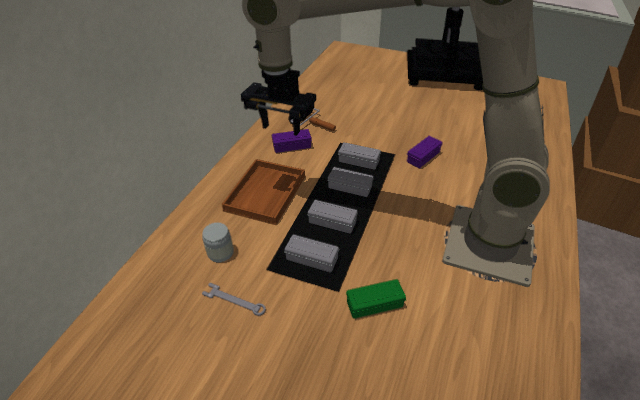

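View pics/wrist0.png

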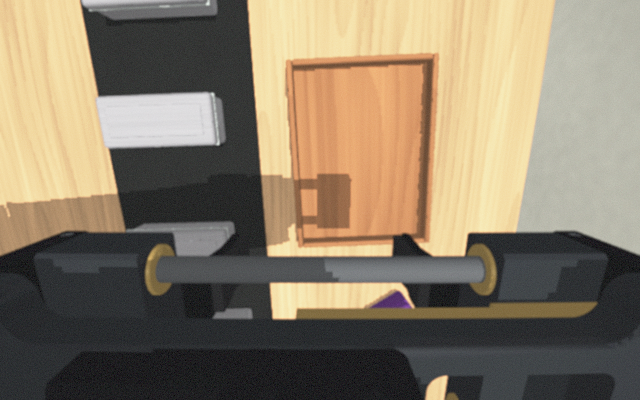

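```bash
python3 - <<'E'
from h import *
import pickle
for n in ["side","scene"]:
    c=pickle.load(open(f"{n}0.pkl","rb")); P=cloud(c); img=c["img"]
    hsv=cv2.cvtColor(img,cv2.COLOR_BGR2HSV)
    z=P[...,2]
    m=((z>0.044)&(z<0.058)&(hsv[...,1]<60)&(P[...,0]>0.3)&(P[...,0]<0.65)&(abs(P[...,1])<0.4)).astype(np.uint8)
    k,l,s,ce=cv2.connectedComponentsWithStats(m)
    print(n)
    for i in range(1,k):
        if s[i,4]<80: continue
        p=P[l==i]; (cx,cy),(w,h),a=cv2.minAreaRect((p[:,:2]*1000).astype(np.float32))
        print(ce[i].round(),s[i,4],"rect",round(cx),round(cy),round(w),round(h),round(a,1),"z",np.median(p[:,2]).round(4))
    # tray wall
    m=((z>0.02)&(z<0.036)&(P[...,0]>0.55)&(P[...,0]<0.9)&(abs(P[...,1])<0.3)&(hsv[...,1]>80)).astype(np.uint8)
    k,l,s,ce=cv2.connectedComponentsWithStats(m)
    for i in range(1,k):
        if s[i,4]<60: continue
        p=P[l==i]; q=cv2.minAreaRect((p[:,:2]*1000).astype(np.float32)); print("tray?",ce[i].round(),s[i,4],np.round(q[0]),np.round(q[1]),q[2])
c=pickle.load(open("side0.pkl","rb"))["img"]
a=cv2.resize(c[130:300,190:420],None,fx=3.4,fy=3.4,interpolation=cv2.INTER_CUBIC); cv2.imwrite("pics/s1.png",a)
E
```

```text
side
[359. 151.] 432 rect 458 -208 131 62 1.0 z 0.0489
[350. 177.] 538 rect 441 -74 131 60 1.6 z 0.0491
[333. 212.] 696 rect 438 88 131 62 3.0 z 0.0494
[312. 249.] 889 rect 440 234 132 61 1.2 z 0.0495
tray? [292. 144.] 130 [ 691. -190.] [131.  16.] 32.039058685302734
tray? [263. 190.] 698 [677.  43.] [180. 236.] 1.930023193359375
scene
[300. 174.] 673 rect 441 -75 134 59 1.7 z 0.0505
[343. 201.] 791 rect 438 86 132 58 1.8 z 0.0503
[386. 230.] 890 rect 439 232 133 58 2.0 z 0.0504
tray? [206. 218.] 104 [ 699. -187.] [133.  46.] 11.989533424377441
tray? [275. 255.] 991 [676.  41.] [176. 232.] 2.357504367828369
```

View pics/s1.png

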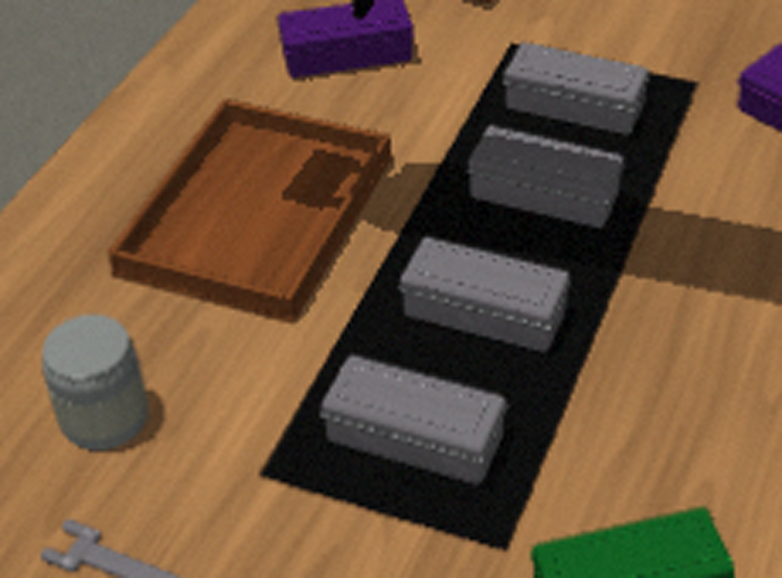

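Four grey tins stand upright on the mat, at side-view pixels (359,151), (350,177), (333,212) and (312,249). The one at (350,177) is only in the arm's shadow. The purple boxes at (291,140) and (425,152) and the green one at (376,298) are off the mat and the wrong colour, so they are decoys. The tops measure z≈0.05, as expected, and the tray is at (0.677, 0.042). I start with the tin at (0.441,-0.074).

Request:
{"method": "apply_moves", "body": {
  "increments": [
    {"grip": 0, "xyz": [-46, 18, 20], "rotation": [0, 0, 10]},
    {"grip": 0, "xyz": [-92, 37, 40], "rotation": [0, 0, 20]},
    {"grip": 0, "xyz": [-138, 55, 60], "rotation": [0, 0, 30]},
    {"grip": 0, "xyz": [-184, 74, 80], "rotation": [0, 0, 40]},
    {"grip": 0, "xyz": [-184, 74, 80], "rotation": [0, 0, 50]}
  ],
  "squeeze": 40
}}

```text
time: 0.78
ee_pos: [0.4363, -0.0755, 0.1481]
eef_rot: [0.904, -0.427, -0.003, 0.001]
ft_force: [0.4, 0.2, 1.0]
width: 0.0869
```

Request:
{"method": "apply_moves", "body": {
  "increments": [
    {"grip": 0, "xyz": [0, 0, 0], "rotation": [0, 0, 10]},
    {"grip": 0, "xyz": [0, 0, 0], "rotation": [0, 0, 20]},
    {"grip": 0, "xyz": [0, 0, 0], "rotation": [0, 0, 30]},
    {"grip": 0, "xyz": [0, 0, 0], "rotation": [0, 0, 39]},
    {"grip": 0, "xyz": [0, 0, 0], "rotation": [0, 0, 39]}
  ]
}}

```text
time: 1.4
ee_pos: [0.4361, -0.0755, 0.148]
eef_rot: [0.711, -0.704, -0.002, 0.002]
ft_force: [-0.3, 0.1, -0.7]
width: 0.0868
```

```bash
cat >> h.py <<'E'
from scipy.spatial.transform import Rotation as Rn
def rel(target,yaw=1.7):
    s=r.read_state(); R=Rn.from_quat(s["eef_rot"])
    d=R.inv().apply(np.array(target)-s["ee_pos"])*1000
    x=np.array([np.sin(np.radians(yaw)),-np.cos(np.radians(yaw)),0]) # tin -y
    Rt=Rn.from_matrix(np.c_[x,np.cross([0,0,-1],x),[0,0,-1]])
    print("t",s["time"].__round__(2),"pos",s["ee_pos"].round(4),"w",round(s["width"],4),"shift",d.round(1),"rot",(R.inv()*Rt).as_rotvec(degrees=True).round(2))
    print("F",s["ft_force"].round(2),"T",s["torque"].round(3),"q",s["joint_positions"].round(2))
E
python3 - <<'E'
from h import *
rel([.441,-.074,.022])
# refine the tin's edges from a wrist picture
c=viewer.camera("wrist"); cv2.imwrite("pics/w1.png",c["img"]); P=cloud(c); z=P[...,2]
hsv=cv2.cvtColor(c["img"],cv2.COLOR_BGR2HSV)
m=((z>0.046)&(z<0.056)&(hsv[...,1]<60)).astype(np.uint8)
k,l,s,ce=cv2.connectedComponentsWithStats(m)
for i in range(1,k):
    if s[i,4]<300: continue
    q=cv2.minAreaRect((P[l==i][:,:2]*1000).astype(np.float32)); print(ce[i].round(),s[i],np.round(q[0]),np.round(q[1]),q[2])
E
```

```text
t 1.4 pos [ 0.4361 -0.0755  0.148 ] w 0.0868 shift [ -1.4  -5.6 126. ] rot [ 0.34  0.01 -1.14]
F [-0.29  0.14 -0.67] T [0.075 0.091 0.01 ] q [ 0.04  0.    0.03  2.02  0.    1.12 -1.49]
[471. 178.] [ 434  114   80  141 8256] [ 458. -213.] [129.  58.] 1.00222909450531
[ 13. 203.] [   0  132   39  123 2794] [443. 206.] [ 33. 119.] 75.38867950439453
[146. 184.] [ 105  133   83  122 6422] [446.  83.] [114.  59.] 1.2363797426223755
[322. 193.] [ 289  132   66  124 7748] [448. -77.] [115.  58.] 1.6219117641448975
```

View pics/w1.png

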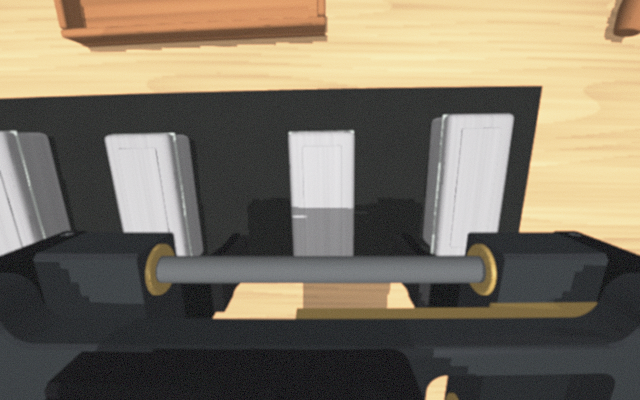

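The wrist view shows tin B, at (322,193), centred between the fingers. Next I descend and grip it.

Request:
{"method": "apply_moves", "body": {
  "increments": [
    {"grip": 0, "xyz": [-1, -6, 45], "rotation": [0, 0, -1]},
    {"grip": 0, "xyz": [-1, -6, 90], "rotation": [0.3, 0, -1]},
    {"grip": 0, "xyz": [-1, -6, 127], "rotation": [0.3, 0, -1]},
    {"grip": 0, "xyz": [-1, -6, 127], "rotation": [0.3, 0, -1]},
    {"grip": 255, "xyz": [-1, -6, 127], "rotation": [0.3, 0, -1]}
  ],
  "squeeze": 40
}}

```text
time: 2.08
ee_pos: [0.4423, -0.0744, 0.0222]
eef_rot: [0.718, -0.696, 0.0, -0.0]
ft_force: [0.2, -0.6, 0.7]
width: 0.0823
```

Request:
{"method": "apply_moves", "body": {
  "increments": [
    {"grip": 255, "xyz": [0, 0, 0]},
    {"grip": 255, "xyz": [0, 0, 0]},
    {"grip": 255, "xyz": [0, 0, 0]}
  ]
}}

```text
$.increments[0]: bad value
```

```bash
python3 - <<'E'
from h import *
rel([.441,-.074,.06])
E
```

```text
t 2.08 pos [ 0.4423 -0.0744  0.0222] w 0.0823 shift [ -0.5   1.2 -37.8] rot [-0.04  0.    0.09]
F [ 0.2  -0.57  0.68] T [0.002 0.088 0.   ] q [ 0.04  0.19  0.03  2.13 -0.01  0.82 -1.47]
```

Request:
{"method": "apply_moves", "body": {
  "increments": [
    {"grip": 255, "xyz": [0, 0, 0], "rotation": [0, 0, 0]},
    {"grip": 255, "xyz": [0, 0, 0], "rotation": [0, 0, 0]},
    {"grip": 255, "xyz": [0, 0, 0], "rotation": [0, 0, 0]},
    {"grip": 255, "xyz": [0, 0, 0], "rotation": [0, 0, 0]}
  ]
}}

```text
time: 2.58
ee_pos: [0.443, -0.0751, 0.0231]
eef_rot: [0.718, -0.696, 0.001, -0.001]
ft_force: [-1.5, -3.2, 7.7]
width: 0.0555
```

Request:
{"method": "apply_moves", "body": {
  "increments": [
    {"grip": 255, "xyz": [0, 0, -15], "rotation": [0, 0, 0]},
    {"grip": 255, "xyz": [0, 0, -40], "rotation": [0, 0, 0]},
    {"grip": 255, "xyz": [0, 0, -40], "rotation": [6, 0, 0]},
    {"grip": 255, "xyz": [0, 0, -40], "rotation": [12, 0, 0]},
    {"grip": 255, "xyz": [0, 0, -40], "rotation": [12, 0, 0]}
  ]
}}

```text
time: 3.2
ee_pos: [0.4412, -0.0751, 0.0632]
eef_rot: [0.714, -0.692, 0.073, -0.075]
ft_force: [0.4, 0.2, -3.5]
width: 0.0559
```

Request:
{"method": "apply_moves", "body": {
  "increments": [
    {"grip": 255, "xyz": [0, 0, 0], "rotation": [0, 0, 0]},
    {"grip": 255, "xyz": [0, 0, 0], "rotation": [0, 0, 0]},
    {"grip": 255, "xyz": [0, 0, 0], "rotation": [0, 0, 0]},
    {"grip": 255, "xyz": [0, 0, 0], "rotation": [0, 0, 0]}
  ]
}}

```text
time: 3.7
ee_pos: [0.4413, -0.075, 0.0631]
eef_rot: [0.714, -0.692, 0.073, -0.075]
ft_force: [0.3, 0.2, -3.3]
width: 0.0557
```

```bash
python3 - <<'E'
from h import *
rel([.442,-.0745,.06])
c=viewer.camera("side");cv2.imwrite("pics/s2.png",c["img"][60:300,200:460].repeat(2,0).repeat(2,1))
rel([.442,-.0745,.06])
E
```

```text
t 3.7 pos [ 0.4413 -0.075   0.0631] w 0.0557 shift [-0.5 -0.1  3.2] rot [-1.201e+01 -1.000e-02  6.000e-02]
F [ 0.32  0.19 -3.28] T [0.01  0.413 0.011] q [ 0.06 -0.02  0.03  2.27 -0.04  0.68 -1.43]
t 3.75 pos [ 0.4412 -0.0751  0.0631] w 0.056 shift [-0.5 -0.1  3.1] rot [-12.02  -0.02   0.06]
F [-0.48 -0.33 -3.63] T [ 0.058  0.463 -0.024] q [ 0.06 -0.02  0.03  2.27 -0.04  0.68 -1.43]
```

View pics/s2.png

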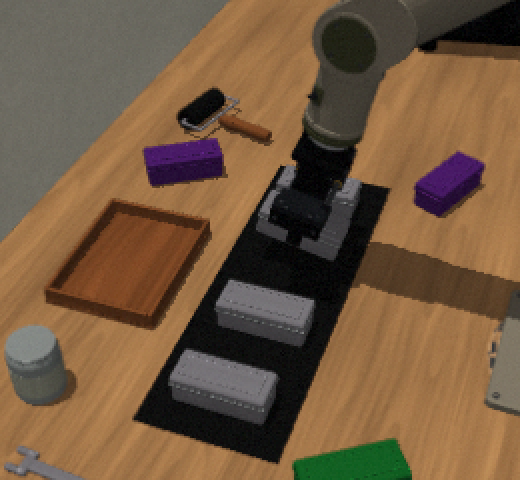

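Tin B is lifted and tilted 12°. Now I tilt it the other way and compare averaged moments.

Request:
{"method": "apply_moves", "body": {
  "increments": [
    {"grip": 255, "xyz": [0, 0, 0], "rotation": [-8, 0, 0]},
    {"grip": 255, "xyz": [0, 0, 0], "rotation": [-16, 0, 0]},
    {"grip": 255, "xyz": [0, 0, 0], "rotation": [-24, 0, 0]},
    {"grip": 255, "xyz": [0, 0, 0], "rotation": [-24, 0, 0]},
    {"grip": 255, "xyz": [0, 0, 0], "rotation": [-24, 0, 0]}
  ]
}}

```text
time: 4.38
ee_pos: [0.4409, -0.0752, 0.0627]
eef_rot: [0.714, -0.693, -0.072, 0.075]
ft_force: [-0.1, 0.3, -3.6]
width: 0.0558
```

Request:
{"method": "apply_moves", "body": {
  "increments": [
    {"grip": 255, "xyz": [0, 0, 0], "rotation": [0, 0, 0]},
    {"grip": 255, "xyz": [0, 0, 0], "rotation": [0, 0, 0]}
  ]
}}

```text
time: 4.62
ee_pos: [0.4404, -0.0753, 0.0631]
eef_rot: [0.714, -0.693, -0.072, 0.074]
ft_force: [-0.1, 0.1, -3.6]
width: 0.056
```

```bash
cat >> h.py <<'E'
def avg(n=5):
    F=[];T=[]
    for i in range(n):
        s=r.read_state();F.append(s["ft_force"]);T.append(s["torque"]);viewer.camera("side")
    print("avgF",np.mean(F,0).round(2),"avgT",np.mean(T,0).round(3),"sd",np.std(T,0).round(3), "Ty",np.round(np.array(T)[:,1],3))
E
python3 - <<'E'
from h import *
avg()
rel([.442,-.0745,.06])
E
```

```text
avgF [-0.35 -0.11 -3.65] avgT [ 0.058 -0.237 -0.014] sd [0.023 0.017 0.022] Ty [-0.234 -0.248 -0.264 -0.22  -0.218]
t 4.88 pos [ 0.4408 -0.0752  0.0629] w 0.0555 shift [-0.7 -1.8  2.6] rot [11.88 -0.02  0.03]
F [ 0.24  0.54 -4.35] T [ 0.013 -0.224  0.045] q [ 0.03  0.27  0.03  1.94  0.01  1.14 -1.49]
```

Request:
{"method": "apply_moves", "body": {
  "increments": [
    {"grip": 255, "xyz": [0, 0, 0], "rotation": [8, 0, 0]},
    {"grip": 255, "xyz": [0, 0, 0], "rotation": [16, 0, 0]},
    {"grip": 255, "xyz": [0, 0, 0], "rotation": [24, 0, 0]},
    {"grip": 255, "xyz": [0, 0, 0], "rotation": [24, 0, 0]},
    {"grip": 255, "xyz": [0, 0, 0], "rotation": [24, 0, 0]}
  ]
}}

```text
time: 5.5
ee_pos: [0.4417, -0.0751, 0.0635]
eef_rot: [0.714, -0.692, 0.073, -0.075]
ft_force: [0.5, -0.5, -4.6]
width: 0.056
```

Request:
{"method": "apply_moves", "body": {
  "increments": [
    {"grip": 255, "xyz": [0, 0, 0], "rotation": [0, 0, 0]},
    {"grip": 255, "xyz": [0, 0, 0], "rotation": [0, 0, 0]}
  ]
}}

```text
time: 5.75
ee_pos: [0.4425, -0.075, 0.0636]
eef_rot: [0.714, -0.692, 0.073, -0.075]
ft_force: [-0.4, -0.0, -3.5]
width: 0.0556
```

```bash
python3 - <<'E'
from h import *
avg()
rel([.442,-.0745,.06])
E
```

```text
avgF [ 0.13  0.23 -3.8 ] avgT [ 0.024  0.444 -0.018] sd [0.028 0.025 0.019] Ty [0.41  0.482 0.425 0.455 0.449]
t 6.0 pos [ 0.4417 -0.0751  0.0634] w 0.0558 shift [-0.6  0.4  3.4] rot [-12.04  -0.02   0.05]
F [-0.35  0.04 -4.01] T [0.045 0.474 0.012] q [ 0.06 -0.02  0.02  2.26 -0.04  0.69 -1.43]
```

The difference is 0.68 N·m, but the lever arm's share of that is unknown. I check linearity at ±3°: about 0.17 means packed, about 0.29 means loose.

Request:
{"method": "apply_moves", "body": {
  "increments": [
    {"grip": 255, "xyz": [0, 0, 0], "rotation": [-5, 0, 0]},
    {"grip": 255, "xyz": [0, 0, 0], "rotation": [-9, 0, 0]},
    {"grip": 255, "xyz": [0, 0, 0], "rotation": [-9, 0, 0]},
    {"grip": 255, "xyz": [0, 0, 0], "rotation": [-9, 0, 0]},
    {"grip": 255, "xyz": [0, 0, 0], "rotation": [-9, 0, 0]}
  ]
}}

```text
time: 6.62
ee_pos: [0.4412, -0.0752, 0.0634]
eef_rot: [0.718, -0.696, 0.019, -0.019]
ft_force: [-0.2, 0.2, -4.1]
width: 0.0555
```

```bash
python3 - <<'E'
from h import *
avg(6)
rel([.442,-.0745,.06])
E
```

```text
avgF [ 0.1  -0.12 -3.88] avgT [0.029 0.133 0.024] sd [0.029 0.033 0.014] Ty [0.133 0.099 0.193 0.137 0.093 0.144]
t 6.92 pos [ 0.4417 -0.0751  0.0635] w 0.0559 shift [-0.6 -0.1  3.5] rot [-3.06 -0.02  0.05]
F [-0.31 -1.02 -4.79] T [0.04  0.136 0.005] q [ 0.05  0.09  0.02  2.14 -0.01  0.86 -1.46]
```

Request:
{"method": "apply_moves", "body": {
  "increments": [
    {"grip": 255, "xyz": [0, 0, 0], "rotation": [-8, 0, 0]},
    {"grip": 255, "xyz": [0, 0, 0], "rotation": [-15, 0, 0]},
    {"grip": 255, "xyz": [0, 0, 0], "rotation": [-15, 0, 0]},
    {"grip": 255, "xyz": [0, 0, 0], "rotation": [-15, 0, 0]},
    {"grip": 255, "xyz": [0, 0, 0], "rotation": [-15, 0, 0]}
  ]
}}

```text
time: 7.55
ee_pos: [0.4412, -0.0753, 0.0637]
eef_rot: [0.714, -0.693, -0.072, 0.074]
ft_force: [0.2, 0.6, -3.2]
width: 0.0557
```

Request:
{"method": "apply_moves", "body": {
  "increments": [
    {"grip": 255, "xyz": [0, 0, 0], "rotation": [5, 0, 0]},
    {"grip": 255, "xyz": [0, 0, 0], "rotation": [9, 0, 0]},
    {"grip": 255, "xyz": [0, 0, 0], "rotation": [9, 0, 0]},
    {"grip": 255, "xyz": [0, 0, 0], "rotation": [9, 0, 0]},
    {"grip": 255, "xyz": [0, 0, 0], "rotation": [9, 0, 0]}
  ]
}}

```text
time: 8.18
ee_pos: [0.4416, -0.0752, 0.0638]
eef_rot: [0.718, -0.696, -0.017, 0.018]
ft_force: [-0.1, -0.1, -4.6]
width: 0.0559
```

```bash
python3 - <<'E'
from h import *
avg(6)
rel([.442,-.0745,.06])
E
```

```text
avgF [-0.06  0.01 -4.07] avgT [ 0.049  0.098 -0.009] sd [0.022 0.033 0.034] Ty [0.087 0.135 0.094 0.11  0.034 0.127]
t 8.47 pos [ 0.4413 -0.0753  0.0636] w 0.0563 shift [-0.8 -0.9  3.6] rot [ 2.86 -0.03  0.03]
F [-0.09  0.44 -4.14] T [ 0.06   0.075 -0.042] q [ 0.04  0.16  0.02  2.06  0.    0.98 -1.48]
```

Readings so far: +12° 0.444, +3° 0.133, −3° 0.098, −12° −0.237. That is ambiguous without a reference. I put this tin back, take an empty-hand baseline, then test the next one.

Request:
{"method": "apply_moves", "body": {
  "increments": [
    {"grip": 255, "xyz": [0, 0, 0], "rotation": [2.9, 0, 0]},
    {"grip": 255, "xyz": [0, 0, 0], "rotation": [2.9, 0, 0]}
  ]
}}

```text
time: 8.72
ee_pos: [0.4407, -0.0753, 0.0636]
eef_rot: [0.718, -0.696, 0.0, 0.0]
ft_force: [0.4, -0.9, -3.9]
width: 0.0557
```

Request:
{"method": "apply_moves", "body": {
  "increments": [
    {"grip": 255, "xyz": [0, -1, 20], "rotation": [0, 0, 0]},
    {"grip": 255, "xyz": [0, -1, 37], "rotation": [0, 0, 0]},
    {"grip": 255, "xyz": [0, -1, 40], "rotation": [0, 0, 0]},
    {"grip": 255, "xyz": [0, -1, 40], "rotation": [0, 0, 0]},
    {"grip": 0, "xyz": [0, -1, 40], "rotation": [0, 0, 0]}
  ]
}}

```text
time: 9.35
ee_pos: [0.4426, -0.0754, 0.0244]
eef_rot: [0.718, -0.696, 0.001, -0.0]
ft_force: [-0.5, -0.3, 0.4]
width: 0.0604
```

Request:
{"method": "apply_moves", "body": {
  "increments": [
    {"grip": 0, "xyz": [0, 0, 0], "rotation": [0, 0, 0]},
    {"grip": 0, "xyz": [0, 0, 0], "rotation": [0, 0, 0]},
    {"grip": 0, "xyz": [0, 0, -40], "rotation": [0, 0, 0]},
    {"grip": 0, "xyz": [0, 0, -80], "rotation": [0, 0, 0]}
  ]
}}

```text
time: 9.85
ee_pos: [0.4422, -0.0753, 0.1053]
eef_rot: [0.718, -0.696, 0.0, -0.0]
ft_force: [0.7, 0.4, 0.0]
width: 0.0861
```

Request:
{"method": "apply_moves", "body": {
  "increments": [
    {"grip": 0, "xyz": [-40, 0, 0], "rotation": [6, 0, 0]},
    {"grip": 0, "xyz": [-80, 0, 0], "rotation": [12, 0, 0]},
    {"grip": 0, "xyz": [-120, 1, 0], "rotation": [12, 0, 0]},
    {"grip": 0, "xyz": [-162, 2, 0], "rotation": [12, 0, 0]},
    {"grip": 0, "xyz": [-162, 2, 0], "rotation": [12, 0, 0]}
  ]
}}

```text
time: 10.48
ee_pos: [0.4353, 0.0893, 0.1057]
eef_rot: [0.715, -0.691, 0.073, -0.076]
ft_force: [0.5, -0.1, 1.3]
width: 0.0872
```

```bash
python3 - <<'E'
from h import *
avg(4)
rel([.4375,.087,.023])
E
```

```text
avgF [-0.07 -0.52  0.44] avgT [-0.001  0.361  0.003] sd [0.013 0.009 0.018] Ty [0.356 0.365 0.35  0.373]
t 10.68 pos [0.4354 0.0855 0.1052] w 0.0869 shift [-1.5 15.  80.9] rot [-12.03  -0.04  -0.06]
F [-0.33 -0.86 -0.04] T [ 0.054  0.399 -0.   ] q [-0.13 -0.09 -0.21  2.22  0.06  0.8  -1.92]
```

Request:
{"method": "apply_moves", "body": {
  "increments": [
    {"grip": 0, "xyz": [0, 0, 0], "rotation": [-8, 0, 0]},
    {"grip": 0, "xyz": [0, 0, 0], "rotation": [-16, 0, 0]},
    {"grip": 0, "xyz": [0, 0, 0], "rotation": [-24, 0, 0]},
    {"grip": 0, "xyz": [0, 0, 0], "rotation": [-24, 0, 0]},
    {"grip": 0, "xyz": [0, 0, 0], "rotation": [-24, 0, 0]}
  ]
}}

```text
time: 11.3
ee_pos: [0.4351, 0.0849, 0.1049]
eef_rot: [0.713, -0.694, -0.072, 0.075]
ft_force: [-0.7, -0.7, -1.0]
width: 0.0874
```

```bash
python3 - <<'E'
from h import *
avg(4)
rel([.4375,.087,.023])
c=viewer.camera("side");cv2.imwrite("pics/s3.png",c["img"])
E
```

```text
avgF [ 0.23  0.15 -0.36] avgT [ 0.041 -0.102 -0.005] sd [0.021 0.038 0.039] Ty [-0.148 -0.088 -0.124 -0.047]
t 11.5 pos [0.4351 0.0854 0.1057] w 0.087 shift [ -1.6 -19.4  80.4] rot [11.86 -0.03 -0.06]
F [0.09 0.2  0.23] T [ 0.04  -0.116  0.009] q [-0.11  0.22 -0.16  1.9  -0.02  1.23 -1.81]
```

Request:
{"method": "apply_moves", "body": {
  "increments": [
    {"grip": 0, "xyz": [0, 0, 0], "rotation": [8, 0, 0]},
    {"grip": 0, "xyz": [0, 0, 0], "rotation": [12, 0, 0]},
    {"grip": 0, "xyz": [0, 0, 0], "rotation": [12, 0, 0]}
  ]
}}

```text
time: 11.92
ee_pos: [0.4344, 0.0854, 0.1063]
eef_rot: [0.717, -0.697, 0.002, -0.001]
ft_force: [-0.3, 0.9, -0.0]
width: 0.0873
```

```bash
python3 - <<'E'
from h import *
rel([.4375,.087,.023])
E
```

```text
t 11.93 pos [0.4344 0.0854 0.1063] w 0.0873 shift [-1.6 -2.9 83.3] rot [-0.2  -0.05 -0.02]
F [-0.26  0.92 -0.02] T [ 0.008  0.117 -0.015] q [-0.12  0.06 -0.18  2.06  0.01  1.02 -1.85]
```

View pics/s3.png

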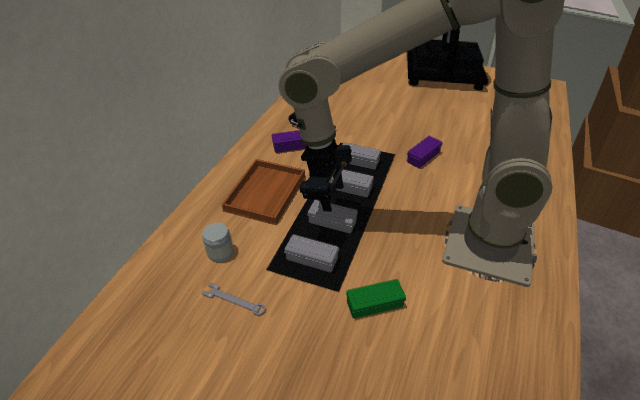

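The empty hand alone gives 0.463, so tin B adds 0.218. The rest of the row is undisturbed in the side view. On to tin C, at side-view pixel (333,212).

Request:
{"method": "apply_moves", "body": {
  "increments": [
    {"grip": 0, "xyz": [-2, -3, 40], "rotation": [0, 0, 0]},
    {"grip": 0, "xyz": [-2, -3, 83], "rotation": [0, 0, 0]},
    {"grip": 0, "xyz": [-2, -3, 83], "rotation": [0, 0, 0]},
    {"grip": 255, "xyz": [-2, -3, 83], "rotation": [0, 0, 0]},
    {"grip": 255, "xyz": [-2, -3, 83], "rotation": [0, 0, 0]}
  ]
}}

```text
time: 12.55
ee_pos: [0.4389, 0.0877, 0.0249]
eef_rot: [0.717, -0.697, 0.002, -0.002]
ft_force: [-0.6, -1.4, -0.3]
width: 0.0742
```

Request:
{"method": "apply_moves", "body": {
  "increments": [
    {"grip": 255, "xyz": [0, 0, 0], "rotation": [0, 0, 0]},
    {"grip": 255, "xyz": [0, 0, 0], "rotation": [0, 0, 0]},
    {"grip": 255, "xyz": [0, 0, 0], "rotation": [0, 0, 0]}
  ]
}}

```text
time: 12.92
ee_pos: [0.4398, 0.0869, 0.0259]
eef_rot: [0.717, -0.697, 0.003, -0.002]
ft_force: [-1.3, -4.6, 8.2]
width: 0.0557
```

Request:
{"method": "apply_moves", "body": {
  "increments": [
    {"grip": 255, "xyz": [0, 0, -15], "rotation": [0, 0, 0]},
    {"grip": 255, "xyz": [0, 0, -40], "rotation": [0, 0, 0]},
    {"grip": 255, "xyz": [0, 0, -40], "rotation": [6, 0, 0]},
    {"grip": 255, "xyz": [0, 0, -40], "rotation": [12, 0, 0]},
    {"grip": 255, "xyz": [0, 0, -40], "rotation": [12, 0, 0]}
  ]
}}

```text
time: 13.55
ee_pos: [0.4377, 0.0867, 0.066]
eef_rot: [0.713, -0.693, 0.076, -0.077]
ft_force: [0.1, 0.1, -4.7]
width: 0.0557
```

Request:
{"method": "apply_moves", "body": {
  "increments": [
    {"grip": 255, "xyz": [0, 0, 0], "rotation": [0, 0, 0]},
    {"grip": 255, "xyz": [0, 0, 0], "rotation": [0, 0, 0]},
    {"grip": 255, "xyz": [0, 0, 0], "rotation": [0, 0, 0]}
  ]
}}

```text
time: 13.92
ee_pos: [0.4381, 0.0867, 0.066]
eef_rot: [0.713, -0.693, 0.075, -0.076]
ft_force: [0.3, -0.1, -4.8]
width: 0.0557
```

```bash
python3 - <<'E'
from h import *
avg(5)
rel([.4375,.087,.023])
E
```

```text
avgF [ 0.24 -0.21 -4.99] avgT [ 0.035  0.584 -0.027] sd [0.019 0.011 0.022] Ty [0.594 0.565 0.596 0.584 0.583]
t 14.18 pos [0.4377 0.0867 0.0659] w 0.0556 shift [-0.4  9.4 41.9] rot [-12.34  -0.12  -0.02]
F [ 0.    0.07 -4.82] T [-0.009  0.584 -0.006] q [-0.15 -0.02 -0.2   2.26  0.1   0.7  -1.96]
```

Request:
{"method": "apply_moves", "body": {
  "increments": [
    {"grip": 255, "xyz": [0, 0, 0], "rotation": [-8, 0, 0]},
    {"grip": 255, "xyz": [0, 0, 0], "rotation": [-16, 0, 0]},
    {"grip": 255, "xyz": [0, 0, 0], "rotation": [-24, 0, 0]},
    {"grip": 255, "xyz": [0, 0, 0], "rotation": [-24, 0, 0]},
    {"grip": 255, "xyz": [0, 0, 0], "rotation": [-24, 0, 0]}
  ]
}}

```text
time: 14.8
ee_pos: [0.4375, 0.0867, 0.0657]
eef_rot: [0.714, -0.693, -0.069, 0.073]
ft_force: [0.1, 0.8, -4.5]
width: 0.0554
```

Request:
{"method": "apply_moves", "body": {
  "increments": [
    {"grip": 255, "xyz": [0, 0, 0], "rotation": [0, 0, 0]},
    {"grip": 255, "xyz": [0, 0, 0], "rotation": [0, 0, 0]}
  ]
}}

```text
time: 15.05
ee_pos: [0.4371, 0.0868, 0.0661]
eef_rot: [0.714, -0.693, -0.069, 0.072]
ft_force: [0.5, -0.5, -4.6]
width: 0.0556
```

```bash
python3 - <<'E'
from h import *
avg(5)
rel([.4375,.087,.023])
E
```

```text
avgF [ 0.16 -0.43 -4.85] avgT [ 0.054 -0.336 -0.019] sd [0.034 0.034 0.032] Ty [-0.362 -0.338 -0.279 -0.324 -0.375]
t 15.3 pos [0.4375 0.0867 0.0658] w 0.0555 shift [-0.4 -8.6 41.9] rot [11.53 -0.12 -0.02]
F [-0.47 -0.7  -3.84] T [ 0.059 -0.339 -0.03 ] q [-0.12  0.27 -0.16  1.93 -0.01  1.14 -1.82]
```

Tin C adds 0.457, which is about 0.18 more than tin B's lever would give at this weight and close to the 0.16 expected from a rolling ball. I cross-check with the ±3° test.

Request:
{"method": "apply_moves", "body": {
  "increments": [
    {"grip": 255, "xyz": [0, 0, 0], "rotation": [5, 0, 0]},
    {"grip": 255, "xyz": [0, 0, 0], "rotation": [9, 0, 0]},
    {"grip": 255, "xyz": [0, 0, 0], "rotation": [9, 0, 0]},
    {"grip": 255, "xyz": [0, 0, 0], "rotation": [9, 0, 0]},
    {"grip": 255, "xyz": [0, 0, 0], "rotation": [9, 0, 0]}
  ]
}}

```text
time: 15.92
ee_pos: [0.4378, 0.0867, 0.0657]
eef_rot: [0.717, -0.697, -0.015, 0.017]
ft_force: [0.3, -0.1, -4.4]
width: 0.0557
```

```bash
python3 - <<'E'
from h import *
avg(6)
E
```

```text
avgF [ 0.1   0.33 -4.52] avgT [ 0.042  0.01  -0.003] sd [0.035 0.021 0.038] Ty [-0.016  0.015 -0.022  0.017  0.033  0.031]
```

Request:
{"method": "apply_moves", "body": {
  "increments": [
    {"grip": 255, "xyz": [0, 0, 0], "rotation": [8, 0, 0]},
    {"grip": 255, "xyz": [0, 0, 0], "rotation": [15, 0, 0]},
    {"grip": 255, "xyz": [0, 0, 0], "rotation": [15, 0, 0]},
    {"grip": 255, "xyz": [0, 0, 0], "rotation": [15, 0, 0]},
    {"grip": 255, "xyz": [0, 0, 0], "rotation": [15, 0, 0]}
  ]
}}

```text
time: 16.85
ee_pos: [0.4384, 0.0869, 0.066]
eef_rot: [0.713, -0.693, 0.076, -0.077]
ft_force: [0.8, -0.5, -3.8]
width: 0.0555
```

Request:
{"method": "apply_moves", "body": {
  "increments": [
    {"grip": 255, "xyz": [0, 0, 0], "rotation": [-5, 0, 0]},
    {"grip": 255, "xyz": [0, 0, 0], "rotation": [-9, 0, 0]},
    {"grip": 255, "xyz": [0, 0, 0], "rotation": [-9, 0, 0]},
    {"grip": 255, "xyz": [0, 0, 0], "rotation": [-9, 0, 0]},
    {"grip": 255, "xyz": [0, 0, 0], "rotation": [-9, 0, 0]}
  ]
}}

```text
time: 17.48
ee_pos: [0.438, 0.0868, 0.0659]
eef_rot: [0.717, -0.696, 0.022, -0.021]
ft_force: [0.0, 0.0, -4.7]
width: 0.0558
```

```bash
python3 - <<'E'
from h import *
avg(6)
rel([.4375,.087,.023])
E
```

```text
avgF [-0.08  0.1  -4.9 ] avgT [0.06  0.233 0.008] sd [0.018 0.01  0.023] Ty [0.24  0.235 0.218 0.224 0.23  0.249]
t 17.77 pos [0.4383 0.0869 0.0661] w 0.0559 shift [-0.2  3.4 43. ] rot [-3.42 -0.11 -0.03]
F [ 0.29 -0.39 -5.  ] T [ 0.021  0.241 -0.036] q [-0.15  0.08 -0.17  2.14  0.04  0.87 -1.88]
```

The +tilt swings the tin toward +x of the wrist while the ball rolls to −x, so a loose ball lowers the difference. Tin C is exactly linear (0.920 at ±12°, 0.223 at ±3°), which means packed with a lever of about 0.225 m. Tin B falls short of that line by 0.136 and 0.165 at the two angles, close to the expected 0.16. So B is the loose one. I return C to its place and fetch B.

Request:
{"method": "apply_moves", "body": {
  "increments": [
    {"grip": 255, "xyz": [0, 0, 0], "rotation": [-3.3, 0, 0]},
    {"grip": 255, "xyz": [0, 0, 0], "rotation": [-3.3, 0, 0]}
  ]
}}

```text
time: 18.02
ee_pos: [0.439, 0.0869, 0.0662]
eef_rot: [0.717, -0.697, 0.002, -0.0]
ft_force: [-0.5, 0.4, -5.0]
width: 0.0557
```

Request:
{"method": "apply_moves", "body": {
  "increments": [
    {"grip": 255, "xyz": [0, 0, 20], "rotation": [0, 0, 0]},
    {"grip": 255, "xyz": [0, 0, 36], "rotation": [0, 0, 0]},
    {"grip": 255, "xyz": [0, 0, 40], "rotation": [0, 0, 0]},
    {"grip": 255, "xyz": [0, 0, 40], "rotation": [0, 0, 0]},
    {"grip": 0, "xyz": [0, 0, 40], "rotation": [0, 0, 0]}
  ]
}}

```text
time: 18.65
ee_pos: [0.4397, 0.0871, 0.0267]
eef_rot: [0.717, -0.697, 0.002, -0.001]
ft_force: [0.5, -1.0, 0.7]
width: 0.06
```

Request:
{"method": "apply_moves", "body": {
  "increments": [
    {"grip": 0, "xyz": [0, 0, 0], "rotation": [0, 0, 0]},
    {"grip": 0, "xyz": [0, 0, 0], "rotation": [0, 0, 0]},
    {"grip": 0, "xyz": [0, 0, -40], "rotation": [0, 0, 0]},
    {"grip": 0, "xyz": [0, 0, -80], "rotation": [0, 0, 0]}
  ]
}}

```text
time: 19.15
ee_pos: [0.4391, 0.0871, 0.1076]
eef_rot: [0.717, -0.697, 0.002, -0.001]
ft_force: [1.5, 0.8, -0.7]
width: 0.0866
```

Request:
{"method": "apply_moves", "body": {
  "increments": [
    {"grip": 0, "xyz": [40, 0, 0], "rotation": [0, 0, 0]},
    {"grip": 0, "xyz": [80, 0, 0], "rotation": [0, 0, 0]},
    {"grip": 0, "xyz": [120, 0, 0], "rotation": [0, 0, 0]},
    {"grip": 0, "xyz": [162, 0, 0], "rotation": [0, 0, 0]},
    {"grip": 0, "xyz": [162, 0, 0], "rotation": [0, 0, 0]}
  ]
}}

```text
time: 19.77
ee_pos: [0.4436, -0.0778, 0.108]
eef_rot: [0.715, -0.699, 0.002, -0.001]
ft_force: [-0.9, 0.5, 0.2]
width: 0.0871
```

```bash
python3 - <<'E'
from h import *
rel([.442,-.0753,.024])
E
```

```text
t 19.77 pos [ 0.4436 -0.0778  0.108 ] w 0.0871 shift [-2.7  1.9 83.9] rot [-0.23 -0.12 -0.34]
F [-0.94  0.52  0.18] T [ 0.101  0.132 -0.002] q [ 0.06  0.06  0.01  2.05  0.    1.02 -1.48]
```

Request:
{"method": "apply_moves", "body": {
  "increments": [
    {"grip": 0, "xyz": [-3, 2, 40], "rotation": [0, 0, 0]},
    {"grip": 0, "xyz": [-3, 2, 84], "rotation": [0, 0, 0]},
    {"grip": 0, "xyz": [-3, 2, 84], "rotation": [0, 0, 0]},
    {"grip": 255, "xyz": [-3, 2, 84], "rotation": [0, 0, 0]},
    {"grip": 255, "xyz": [-3, 2, 84], "rotation": [0, 0, 0]}
  ]
}}

```text
time: 20.4
ee_pos: [0.4433, -0.0748, 0.0257]
eef_rot: [0.716, -0.699, 0.003, -0.002]
ft_force: [0.8, 0.4, 0.2]
width: 0.0741
```

Request:
{"method": "apply_moves", "body": {
  "increments": [
    {"grip": 255, "xyz": [0, 0, 0], "rotation": [0, 0, 0]},
    {"grip": 255, "xyz": [0, 0, 0], "rotation": [0, 0, 0]},
    {"grip": 255, "xyz": [0, 0, 0], "rotation": [0, 0, 0]}
  ]
}}

```text
time: 20.78
ee_pos: [0.444, -0.0749, 0.0265]
eef_rot: [0.716, -0.699, 0.004, -0.002]
ft_force: [-1.0, 0.2, 6.7]
width: 0.0556
```

Request:
{"method": "apply_moves", "body": {
  "increments": [
    {"grip": 255, "xyz": [0, 0, -20], "rotation": [0, 0, 0]},
    {"grip": 255, "xyz": [0, 0, -50], "rotation": [0, 0, 0]},
    {"grip": 255, "xyz": [0, 0, -80], "rotation": [5, 0, 0]},
    {"grip": 255, "xyz": [0, 0, -80], "rotation": [5, 0, 0]},
    {"grip": 255, "xyz": [0, 0, -80], "rotation": [5, 0, 0]}
  ]
}}

```text
time: 21.4
ee_pos: [0.4426, -0.0747, 0.1056]
eef_rot: [0.715, -0.698, 0.033, -0.032]
ft_force: [-1.0, 1.0, -4.2]
width: 0.0558
```

Request:
{"method": "apply_moves", "body": {
  "increments": [
    {"grip": 255, "xyz": [0, 0, 0], "rotation": [0, 0, 0]},
    {"grip": 255, "xyz": [0, 0, 0], "rotation": [0, 0, 0]},
    {"grip": 255, "xyz": [0, 0, 0], "rotation": [0, 0, 0]}
  ]
}}

```text
time: 21.78
ee_pos: [0.4424, -0.0746, 0.1051]
eef_rot: [0.715, -0.698, 0.033, -0.032]
ft_force: [0.7, 0.2, -3.3]
width: 0.0556
```

```bash
python3 - <<'E'
from h import *
avg(5)
rel([.442,-.0753,.105])
E
```

```text
avgF [ 0.06  0.34 -3.93] avgT [ 0.048  0.205 -0.012] sd [0.036 0.025 0.03 ] Ty [0.222 0.24  0.211 0.172 0.182]
t 22.02 pos [ 0.4426 -0.0747  0.1056] w 0.0557 shift [0.6 0.7 0.5] rot [-5.34 -0.15 -0.31]
F [ 0.39  0.53 -4.07] T [0.031 0.169 0.013] q [ 0.07 -0.    0.    2.13 -0.01  0.92 -1.47]
```

Request:
{"method": "apply_moves", "body": {
  "increments": [
    {"grip": 255, "xyz": [0, 0, 0], "rotation": [-10, 0, 0]},
    {"grip": 255, "xyz": [0, 0, 0], "rotation": [-10, 0, 0]},
    {"grip": 255, "xyz": [0, 0, 0], "rotation": [-10, 0, 0]},
    {"grip": 255, "xyz": [0, 0, 0], "rotation": [-10, 0, 0]},
    {"grip": 255, "xyz": [0, 0, 0], "rotation": [-10, 0, 0]}
  ]
}}

```text
time: 22.65
ee_pos: [0.4423, -0.0748, 0.106]
eef_rot: [0.715, -0.698, -0.027, 0.029]
ft_force: [0.1, -0.8, -3.5]
width: 0.0558
```

Request:
{"method": "apply_moves", "body": {
  "increments": [
    {"grip": 255, "xyz": [0, 0, 0], "rotation": [0, 0, 0]},
    {"grip": 255, "xyz": [0, 0, 0], "rotation": [0, 0, 0]},
    {"grip": 255, "xyz": [0, 0, 0], "rotation": [0, 0, 0]}
  ]
}}

```text
time: 23.02
ee_pos: [0.4423, -0.0748, 0.106]
eef_rot: [0.715, -0.698, -0.027, 0.029]
ft_force: [-0.3, 0.0, -4.2]
width: 0.0557
```

```bash
python3 - <<'E'
from h import *
avg(5)
rel([.442,-.0753,.105])
E
```

```text
avgF [-0.04  0.15 -3.63] avgT [ 0.05   0.02  -0.018] sd [0.026 0.021 0.03 ] Ty [ 0.022  0.024  0.039  0.035 -0.021]
t 23.27 pos [ 0.4423 -0.0748  0.1059] w 0.0556 shift [0.5 0.3 1. ] rot [ 4.58 -0.12 -0.34]
F [-0.26  0.17 -3.22] T [ 0.102 -0.012 -0.02 ] q [ 0.06  0.12  0.    2.    0.01  1.1  -1.49]
```

At 10° a packed tin would give 0.34 and a loose one 0.18. The reading is 0.185, so tin B is confirmed loose. I level it and carry it to the tray.

Request:
{"method": "apply_moves", "body": {
  "increments": [
    {"grip": 255, "xyz": [0, 0, 0], "rotation": [4.6, 0, 0]},
    {"grip": 255, "xyz": [0, 0, 0], "rotation": [4.6, 0, 0]}
  ]
}}

```text
time: 23.52
ee_pos: [0.4415, -0.075, 0.106]
eef_rot: [0.715, -0.699, 0.001, 0.001]
ft_force: [-0.1, -1.5, -3.1]
width: 0.0558
```

```bash
python3 - <<'E'
from h import *
rel([.677,.042,.105],2)
E
```

```text
t 23.52 pos [ 0.4415 -0.075   0.106 ] w 0.0558 shift [-111.4 -238.1    0.7] rot [ 0.   -0.14 -0.66]
F [-0.13 -1.55 -3.07] T [ 0.048  0.216 -0.033] q [ 0.06  0.06  0.    2.06  0.    1.02 -1.48]
```

Request:
{"method": "apply_moves", "body": {
  "increments": [
    {"grip": 255, "xyz": [-22, -48, 0], "rotation": [0, 0, 0]},
    {"grip": 255, "xyz": [-45, -96, 0], "rotation": [0, 0, 0]},
    {"grip": 255, "xyz": [-67, -143, 0], "rotation": [0, 0, -1]},
    {"grip": 255, "xyz": [-90, -191, 0], "rotation": [0, 0, -1]},
    {"grip": 255, "xyz": [-111, -238, 0], "rotation": [0, 0, -1]}
  ]
}}

```text
time: 24.15
ee_pos: [0.6783, 0.0427, 0.1051]
eef_rot: [0.721, -0.692, 0.0, 0.002]
ft_force: [0.6, -0.2, -2.8]
width: 0.0562
```

Request:
{"method": "apply_moves", "body": {
  "increments": [
    {"grip": 255, "xyz": [0, 0, 0], "rotation": [0, 0, 0]}
  ]
}}

```text
time: 24.28
ee_pos: [0.6801, 0.0459, 0.1033]
eef_rot: [0.723, -0.691, -0.001, 0.002]
ft_force: [-0.3, 0.5, -4.0]
width: 0.0558
```

```bash
python3 - <<'E'
from h import *
rel([.677,.042,.031],2)
c=viewer.camera("scene");cv2.imwrite("pics/c4.png",c["img"])
c=viewer.camera("side");cv2.imwrite("pics/s4.png",c["img"])
E
```

```text
t 24.27 pos [0.6801 0.0459 0.1033] w 0.0558 shift [ 3.6  3.  72.3] rot [ 0.24 -0.08  0.54]
F [-0.31  0.46 -4.02] T [ 0.044  0.135 -0.052] q [-0.1   0.54 -0.05  1.43  0.03  1.17 -1.68]
```

View pics/c4.png

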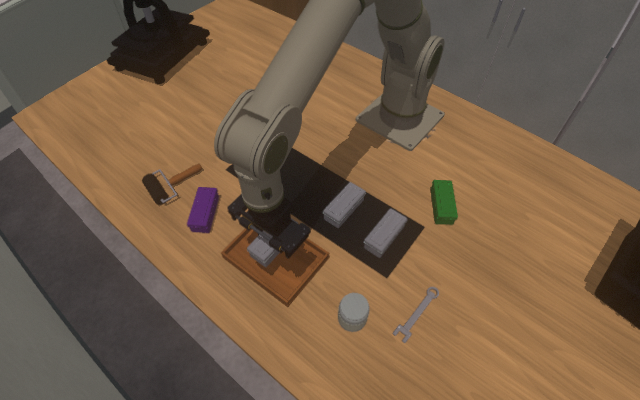

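View pics/s4.png

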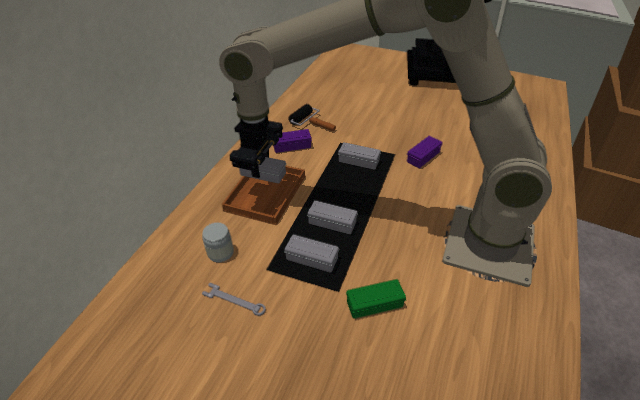

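The tin, at scene pixel (264,250), hangs over the tray and the can is well clear of the gripper. I lower it.

Request:
{"method": "apply_moves", "body": {
  "increments": [
    {"grip": 255, "xyz": [4, 3, 25], "rotation": [0, 0, 0.5]},
    {"grip": 255, "xyz": [4, 3, 50], "rotation": [0, 0, 0.5]},
    {"grip": 255, "xyz": [4, 3, 66], "rotation": [0, 0, 0.5]},
    {"grip": 255, "xyz": [4, 3, 71], "rotation": [0, 0, 0.5]},
    {"grip": 255, "xyz": [4, 3, 72], "rotation": [0, 0, 0.5]}
  ]
}}

```text
time: 25.0
ee_pos: [0.6751, 0.0385, 0.0324]
eef_rot: [0.719, -0.695, -0.0, 0.003]
ft_force: [0.3, -0.2, -3.0]
width: 0.0555
```

```bash
python3 - <<'E'
from h import *
rel([.677,.042,.031],2)
E
```

```text
t 25.0 pos [0.6751 0.0385 0.0324] w 0.0555 shift [-3.5 -2.   1.4] rot [ 0.25 -0.17 -0.12]
F [ 0.34 -0.17 -3.01] T [0.037 0.18  0.065] q [-0.09  0.61 -0.04  1.5   0.03  1.04 -1.68]
```

Force is still −3 N, so the tin is just above the floor. I lower a little more, then release.

Request:
{"method": "apply_moves", "body": {
  "increments": [
    {"grip": 255, "xyz": [0, 0, 1.5], "rotation": [0, 0, 0]},
    {"grip": 255, "xyz": [0, 0, 2.5], "rotation": [0, 0, 0]},
    {"grip": 255, "xyz": [0, 0, 2.5], "rotation": [0, 0, 0]}
  ]
}}

```text
time: 25.38
ee_pos: [0.6756, 0.0385, 0.031]
eef_rot: [0.719, -0.695, -0.0, 0.002]
ft_force: [-4.7, -0.1, 4.9]
width: 0.0556
```

Request:
{"method": "apply_moves", "body": {
  "increments": [
    {"grip": 0, "xyz": [0, 0, 0], "rotation": [0, 0, 0]},
    {"grip": 0, "xyz": [0, 0, 0], "rotation": [0, 0, 0]},
    {"grip": 0, "xyz": [0, 0, 0], "rotation": [0, 0, 0]},
    {"grip": 0, "xyz": [0, 0, 0], "rotation": [0, 0, 0]}
  ]
}}

```text
time: 25.88
ee_pos: [0.6756, 0.0385, 0.0309]
eef_rot: [0.719, -0.695, -0.0, 0.002]
ft_force: [0.7, 0.5, -0.6]
width: 0.0844
```

Request:
{"method": "apply_moves", "body": {
  "increments": [
    {"grip": 0, "xyz": [0, 0, -40], "rotation": [0, 0, 0]},
    {"grip": 0, "xyz": [0, 0, -80], "rotation": [0, 0, 0]},
    {"grip": 0, "xyz": [0, 0, -120], "rotation": [0, 0, 0]},
    {"grip": 0, "xyz": [0, 0, -170], "rotation": [0, 0, 0]},
    {"grip": 0, "xyz": [0, 0, -170], "rotation": [0, 0, 0]}
  ]
}}

```text
time: 26.5
ee_pos: [0.6783, 0.0392, 0.206]
eef_rot: [0.719, -0.695, 0.003, -0.001]
ft_force: [0.5, 0.1, -0.4]
width: 0.087
```

Request:
{"method": "apply_moves", "body": {
  "increments": [
    {"grip": 0, "xyz": [50, 0, -20], "rotation": [0, 0, 0]},
    {"grip": 0, "xyz": [100, 0, -20], "rotation": [0, 0, 0]},
    {"grip": 0, "xyz": [150, 0, -20], "rotation": [0, 0, 0]},
    {"grip": 0, "xyz": [150, 0, -20], "rotation": [0, 0, 0]}
  ]
}}

```text
time: 27.0
ee_pos: [0.6821, -0.117, 0.2252]
eef_rot: [0.716, -0.698, 0.003, 0.001]
ft_force: [0.5, 0.9, 0.3]
width: 0.0875
```

```bash
python3 - <<'E'
from h import *
rel([.677,.042,.031],2)
for n in ["scene","side"]:
    c=viewer.camera(n); cv2.imwrite(f"pics/{n}5.png",c["img"]); P=cloud(c); z=P[...,2]; hsv=cv2.cvtColor(c["img"],cv2.COLOR_BGR2HSV)
    m=((z>0.044)&(z<0.064)&(hsv[...,1]<60)&(P[...,0]>0.3)&(P[...,0]<0.78)&(abs(P[...,1])<0.33)).astype(np.uint8)
    k,l,s,ce=cv2.connectedComponentsWithStats(m)
    for i in range(1,k):
        if s[i,4]<80: continue
        p=P[l==i]; q=cv2.minAreaRect((p[:,:2]*1000).astype(np.float32))
        A=np.c_[p[:,:2],np.ones(len(p))]; co=np.linalg.lstsq(A,p[:,2],rcond=None)[0]
        print(n,ce[i].round(),s[i,4],np.round(q[0]),np.round(q[1]),round(q[2],1),"z",np.median(p[:,2]).round(4),"tilt",np.degrees(np.hypot(*co[:2])).round(1))
E
```

```text
t 27.0 pos [ 0.6821 -0.117   0.2252] w 0.0875 shift [-160.1    1.7  193.4] rot [-0.18 -0.3  -0.57]
F [0.53 0.92 0.3 ] T [0.056 0.1   0.013] q [ 0.09  0.48  0.02  1.27 -0.    1.39 -1.44]
scene [264. 154.] 563 [ 457. -212.] [132.  61.] 1.3 z 0.0505 tilt 1.4
scene [344. 202.] 786 [437.  89.] [132.  59.] 1.6 z 0.0504 tilt 1.1
scene [386. 230.] 898 [439. 232.] [133.  58.] 3.1 z 0.0505 tilt 0.8
scene [274. 248.] 1021 [671.  41.] [130.  59.] 2.3 z 0.0544 tilt 2.2
side [359. 151.] 429 [ 458. -209.] [131.  65.] 0.9 z 0.0491 tilt 1.3
side [266. 181.] 603 [672.  43.] [132.  61.] 2.8 z 0.0533 tilt 2.8
side [333. 212.] 695 [438.  90.] [131.  61.] 0.1 z 0.0494 tilt 1.4
side [312. 249.] 891 [440. 234.] [131.  61.] 1.6 z 0.0495 tilt 1.5
```

View pics/scene5.png

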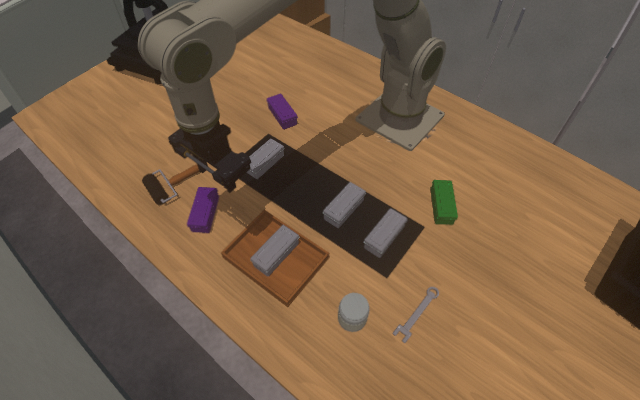

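View pics/side5.png

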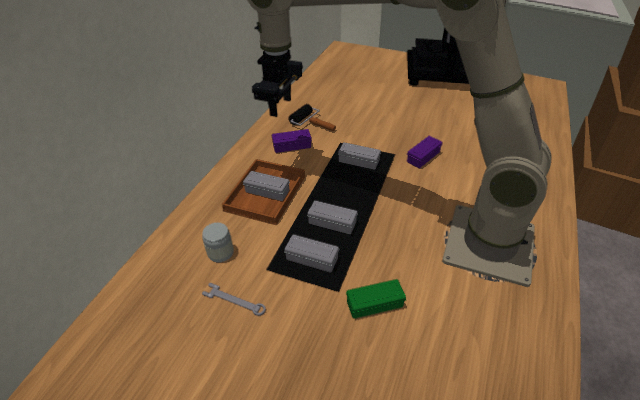

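The tin, at scene pixel (274,248), stands inside the tray. Its top measures z≈0.054 against an expected 0.055. The other three tins are in place, and the can, roller and spanner look unmoved.

```bash
python3 -c "
from bench import r
print(r.close_job())"
```

```text
the job is handed in; nothing more can be done
None
```

I found the tin with the loose ball, stood it lid up on the tray floor, and handed the job in at about 27 s of the 72 s. It was the second tin from the far (−y) end of the row, at about (0.441, −0.075).

**How it was identified:** I lifted and tilted two of the four tins and compared the wrist moments with an empty-gripper baseline.
- **Tray tin:** it fell short of the moment a packed tin would give by 0.14 and 0.17 N·m. I gripped it a second time and it fell short by 0.16. A rolling ball should give about 0.16.
- **Third tin from the far end, at (0.438, 0.087):** it followed the packed line exactly (0.920 N·m at ±12°, 0.223 at ±3°). I put it back within about 3 mm of its start.
- **The two end tins:** I never lifted or tested them. They count as packed because only one tin is loose.
- **One misreading:** at first I took the sign of the moment the wrong way round, which pointed to the other tin I tested. The ±3° readings did not fit that, and working out the tilt direction settled it.

**Last checks:** these are from both cameras after the gripper let go.
- **Tray tin:** its centre is at (0.672, 0.042), about 5 mm from the tray centre, and its top is at 0.054 m (expected 0.055).
- **Other three tins:** they are upright and within a few millimetres of where they began.
- **Tilt:** the fits gave 1–3° for every tin, which is within the depth noise.
- **Can, hand roller and spanner:** they look unmoved in the pictures; I did not measure them.
- **Gripper:** it is clear of everything.

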